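# Clamp a drone motor by counting dial clicks

### The job

Stand the red drone motor upright on the bed of the clamp, between the orange jaw and the V-shaped stop, and let go of it. Then turn the black dial clockwise until the jaw has pushed the motor home into the stop and starts to bear on it, and go on three more clicks, no further, so that the motor is held snugly but not crushed; let go of the dial and leave the dark spare motor alone.

Things in the scene. Friction and masses are not known exactly. Their poses are not given: they have to be found in the camera images.
- motor: the drone motor to clamp, loose, standing upright: round, red bell 35 mm in diameter from 8 to 28 mm above its underside, on a bare aluminium foot 33 mm in diameter and 8 mm high; a thin shaft (6 mm) sticks up to 42 mm. About 90 g. Origin at the centre of its underside, z up.
- spare: the same motor with a dark grey bell, standing on the bench: not to be touched.
- clamp: bench clamp bolted to the bench: aluminium plate 220 x 110 mm, 14 mm thick; origin at the centre of its underside, z up, x along the plate from the dial end to the stop end. A blue gear housing, 70 x 70 mm, is centred at x = -65 mm, its top 60 mm above the bench, with the dial on top.
- bed (a point): point on the top of the clamp's plate (14 mm above the bench), at clamp x = 8.5 mm, y = 0, axes as the clamp's: a motor centred here stands clear by 3 mm of the jaw's start and by 3 mm or more of the stop.
- dial_grip (a point): on the dial's upright axis 82 mm above the bench, the height for the TCP to grip it from above; this point does not turn. Dial: round ribbed black knob, 48 mm in diameter, 63 to 89 mm above the bench, orange line on top, its angle not measured. It starts in a detent at its anticlockwise end and turns clockwise seen from above, 15 clicks at most.
- jaw_start (a point): clamp x = -12 mm, 14 mm above the plate: where the face of the orange jaw starts (point fixed to the clamp, does not move with the jaw). The jaw, 44 mm wide and 4 to 24 mm above the plate, moves out of the housing along the clamp's +x, 2.5 mm for each click of the dial. Its face is spring backed and gives way by up to 14 mm.
- stop_mid (a point): on the plate at clamp x = 19.5 mm, y = 0: mid of the range for the V stop, a steel V 26 mm high and open towards the jaw, bolted at another place each day, not measured: the motor seated in it has its centre at y = 0 and up to 8 mm before or beyond this point along the clamp's x. The jaw pushes the loose motor into the V, which centres it.
- dial_top (a point): centre of the dial's top face, does not turn. One click (detent) each 15 degrees: within it the torque is a sine, up to 0.35 N m against the turn in the first half, helping in the second; let go, the dial rests in a detent. Averaged over a click it resists by 0.02 N m or less until the motor is home in the stop; then each click adds some 5 N on the motor and 0.05 N m of torque.
Things that resemble listed ones, but are neither listed nor needed, are in the scene too. Leave any turquoise look-alike of the motor alone.

How it is judged:
By the outcome, as a careful person would: the job done as asked, in the order asked, and still so for the second after the job is handed in, with the robot touching nothing.
It also fails if it takes over 72 s, if anything falls off the work surface, if the arm or the gripper's body presses on something with over 40 N, if the wrist force passes 120 N, or if a joint passes its speed limit or range.

### The arm

A 6-joint arm with a two-finger parallel gripper is mounted at the origin on the work surface. World frame = base frame: x ahead of the robot, y to its left, z up, the work surface at z = 0. Lengths are in m, angles in degrees, forces in N, time in s.
With the tool pointing down it reaches from about 0.4 to 0.825 m from the base axis. Payload 7 kg.
Tool frame: the origin (TCP) lies between the finger pads, 19 mm behind the fingertips; this is the grasp point; z points along the fingers, y is the line along which they close (so a half turn about z gives the same grasp; the last joint's range is limited). The gripper opens to 88 mm and grips with 3 to 60 N. Pads are 19 mm wide; open, the fingers measure 130 mm over their backs; the gripper's body (78 mm by 193 mm) begins 47 mm behind the grasp point.
Start: joints at [82.454, 20.546, 0.682, 0, -70.136, -16.507], TCP at [0.275, 0.616, 0.245] pointing down, gripper open.
Joint ranges: [-176.03, 176.03], [-82.01, 121.73], [-58.28, 71.71], [-173.87, 95.51], [-174.79, -0.11], [-173.66, 173.66]. Speed limits (degrees/s): [136.94, 136.94, 172.46, 180, 180, 180].

### API

Orientations are given as [roll, pitch, yaw] about the fixed x, y, z axes, in that order (R = Rz(yaw) Ry(pitch) Rx(roll)).
In Python, from plant import r gives the robot as it stands. The module is installed in compiled form; this text tells all that it offers.
- The arm moves only by the tool jog_arm, never from a script. Its argument "deltas" is a list that holds one entry, the list of rows, each a list of 5 numbers: the opening, from -1 (shut) to 1 (fully open), then the shift along the world's x, y, z in cm, then the turn about the world's z in rad. In form: [[[claw, dx, dy, dz, turn], ...]]. A call has 1 to 8 rows; each row shifts and turns the commanded pose from where the row before left it; what a row does not reach is not made up. A row lasts 1/8 s, in which the tool goes at most 62.5 mm and 10.7 degrees, less where a joint would pass 70% of its speed; a pose out of reach is approached as far as the arm can. A call with a gripper value outside its range is refused whole. The fingers move at their own pace and stop on an object; "force" is the grip in N (left out, the last holds). Time passes only in rows, so rows that do not move let the fingers close. It gives the time, the measured TCP pose, the force, the opening and the grip force at its end, in the units of the state.
- r.get_state(): the state, without advancing time (a new reading comes with each control period).
- r.capture(name): name is "scene" or "side" or "wrist"; returns the picture (400x640x3 uint8, blue, green, red); there is no depth.
- r.camera_info(name): a dict with "fx", "fy", "cx", "cy" (pixels), "view" (4x4, takes a point from world to camera coordinates). Camera axes: x right, y up, looking along -z (the intrinsics and any distortion apply to the point x, -y, -z); pixel columns grow to the right and rows downward; lengths in m; the calibration is good to about 2 mm. A picture is of the moment at which its call begins: read the wrist's pose just before it. camera_info takes no time and is no camera call; for the wrist camera it gives the pose at the moment of the call.
- r.close_job(): hands the job in; it is judged then, once.
The state is a dict: "time_s": time; "joints": joint angles; "qd": joint speeds; "joint_torque": joint torques, N m; "tcp_pos": TCP position; "eef_rot": TCP orientation; "contact_force": force on the tool from outside, world axes, zero at the start; "moment": the same for the moment, N m; "gripper_width": finger opening in m; "gripper_force": force on a finger pad.
Only numpy, scipy, OpenCV 4.12 (cv2) and the standard library are available. Lean on these libraries where they do the work, as an engineer would, in place of code of your own. Each camera call takes 0.05 s, during which the arm holds its last target. There are 200 camera calls.

## Working session

There is one attempt and no reset: what is moved stays moved. The work goes in short steps, Python scripts to look and compute and a tool call to move; the robot and the scene stay as the last step left them, time stands still between calls to the robot, and variables do not carry over. Pictures are saved under pics/ and viewed, at most 10 in all, crops included, and the job is handed in when it is done.

Besides the shell and the picture viewer there is one more tool, called after "Call:" as name(argument=value, ...), one argument or row to a line, values as JSON. jog_arm: Moves the arm, as the interface text tells. Its arguments: {"type":"object","properties":{"deltas":{"type":"array"},"force":{"type":"number"}},"required":["deltas"]}

```bash
mkdir -p pics
python3 - <<'E'
from plant import r
import cv2,numpy as np
for n in("scene","side"):
    cv2.imwrite(f"pics/{n}0.png",r.capture(n)); 
    i=r.camera_info(n); print(n,{k:(np.round(v,4).tolist() if k=="view" else v) for k,v in i.items()})
s=r.get_state();print({k:np.round(v,4).tolist() for k,v in s.items()})
E
```

```text
scene {'fx': 419.8300471836066, 'fy': 419.8300471836066, 'cx': 317.9094705512317, 'cy': 201.51520477232424, 'view': [[-0.8072, 0.5902, 0.0097, 0.3841], [-0.3128, -0.4416, 0.8409, 0.0738], [0.5006, 0.6758, 0.541, -1.1261], [0.0, 0.0, 0.0, 1.0]]}
side {'fx': 477.8288788907518, 'fy': 477.8288788907518, 'cx': 323.0948155971895, 'cy': 202.42436671521665, 'view': [[-0.9089, -0.4168, 0.014, 0.4697], [0.3312, -0.7009, 0.6317, -0.1766], [-0.2534, 0.5788, 0.7751, -0.7317], [0.0, 0.0, 0.0, 1.0]]}
{'time_s': 0.1, 'joints': [82.4535, 20.5878, 0.6398, -0.0194, -70.1362, -16.5066], 'qd': [-0.0114, -0.0742, 0.1812, -0.0285, 0.1004, -0.0033], 'joint_torque': [-0.0032, -58.4165, 29.3751, 7.0156, 0.0102, -0.0001], 'tcp_pos': [0.275, 0.616, 0.2445], 'eef_rot': [179.9142, -0.0064, -24.0597], 'contact_force': [-0.6524, 1.1326, -0.5793], 'moment': [-0.0256, -0.0278, -0.0096], 'gripper_force': 0.0, 'gripper_width': 0.0872}
```

View pics/scene0.png

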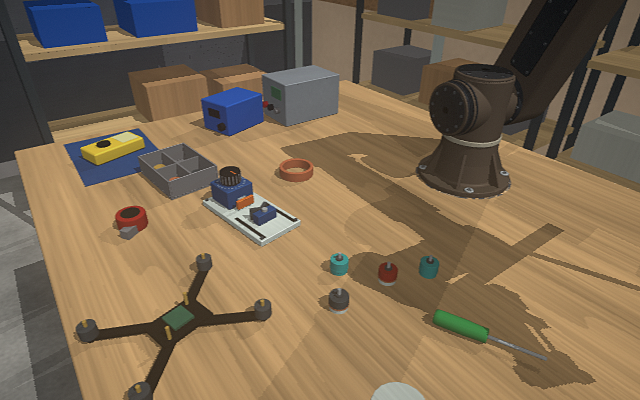

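View pics/side0.png

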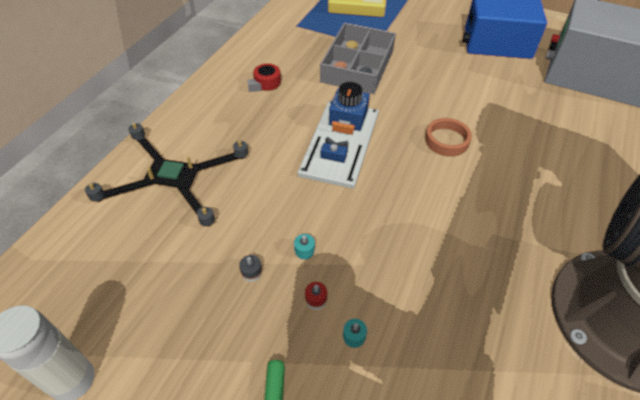

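Candidates in the scene view: red motor (388,270), turquoise look-alikes (339,263) and (429,267), dark spare (339,299), red round thing with grey lug (131,218). I choose the one at (388,270), side view (316,293), and check it in an enlarged crop.

Run:
```python
import cv2,numpy as np
a=cv2.imread("pics/scene0.png");b=cv2.imread("pics/side0.png")
z=lambda im,x,y,w,h,k:cv2.resize(im[y:y+h,x:x+w],(w*k,h*k),interpolation=cv2.INTER_CUBIC)
t=np.hstack([z(a,195,155,110,95,4)[:300*2],z(b,295,75,90,95,4)])
u=np.hstack([z(a,320,235,110,55,4),z(b,290,265,90,55,4)])
o=np.vstack([t,u]);print(o.shape);cv2.imwrite("pics/crop0.png",o)
```

```text
(600, 800, 3)
```

View pics/crop0.png

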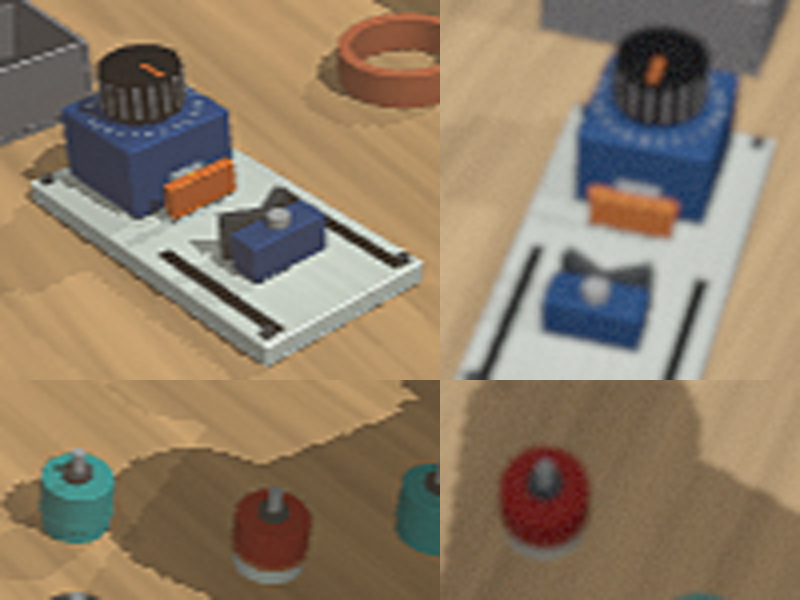

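```bash
cat > h.py <<'E'
from plant import r
import cv2,numpy as np
from scipy.optimize import least_squares
def proj(n,p,i=None):
    i=i or r.camera_info(n);c=np.asarray(i["view"])@np.r_[p,1]
    return np.array([i["fx"]*c[0]/-c[2]+i["cx"], i["fy"]*-c[1]/-c[2]+i["cy"]])
def clampT(q,p): 
    c,s=np.cos(q[2]),np.sin(q[2]);return np.array([q[0]+c*p[0]-s*p[1],q[1]+s*p[0]+c*p[1],p[2]])
E
python3 - <<'E'
from h import *
def tri(d): 
    f=lambda p:np.concatenate([proj(n,p)-v for n,v in d.items()]);s=least_squares(f,[.2,.6,.05]);return s.x,s.fun
for nm,d in {"shaft":dict(scene=(388.75,262.5),side=(316.25,285)),"dial":dict(scene=(230.25,171.5),side=(350.25,88.75))}.items():
    x,f=tri(d);print(nm,x.round(4),f.round(1))
f=lambda p:np.concatenate([proj("scene",[*p,.042])-(388.75,262.5),proj("side",[*p,.042])-(316.25,285)])
s=least_squares(f,[.2,.6]);print("motor",s.x.round(4),s.fun.round(1))
P=[("scene",(-.065,0,.089),(230.25,171.5)),("side",(-.065,0,.089),(350.25,88.75)),
("scene",(-.11,-.055,.014),(203.75,200.75)),("scene",(.11,-.055,.014),(261.25,242.5)),("scene",(.11,.055,.014),(300.25,220.75)),
("side",(-.11,.055,.014),(377.5,110)),("side",(.11,-.055,.014),(301,177)),("side",(.11,.055,.014),(354,183))]
f=lambda q:np.concatenate([proj(n,clampT(q,p))-v for n,p,v in P])
s=min((least_squares(f,[.3,.8,a]) for a in np.arange(0,6.3,.8)),key=lambda s:s.cost);q=s.x
print("clamp",q.round(4),np.degrees(q[2]).round(1),s.fun.round(1).tolist())
print("bed",clampT(q,(.0085,0,.014)),"dial",clampT(q,(-.065,0,.082)),np.hypot(*clampT(q,(-.065,0,.082))[:2]))
E
```

```text
shaft [0.4483 0.1759 0.0424] [-1.  -1.1 -0.2  1.2]
dial [ 0.5615 -0.2217  0.0878] [-0.6 -1.  -0.   1. ]
motor [0.4483 0.1757] [-1.1 -1.  -0.1  1.2]
clamp [ 0.551  -0.1563  8.0241] 459.7 [-0.6, -1.1, -0.5, 0.8, -1.7, -0.6, 1.4, -1.1, 1.4, -1.5, 0.3, 0.2, -3.2, -3.3, 1.4, 2.6]
bed [ 0.54954457 -0.14790246  0.014     ] dial [ 0.56198468 -0.22034205  0.082     ] 0.6036368123040778
```

Dial, shaft and plate points come out at the right heights, with sub-2 px residuals apart from one roughly read side corner. I move above the motor, turning to the clamp's axes.

Call:
jog_arm(
  deltas=[
    [[1,2.2,-5.5,0,-0.1225],[1,2.2,-5.5,0,-0.1225],[1,2.2,-5.5,0,-0.1225],[1,2.2,-5.5,0,-0.1225],[1,2.2,-5.5,0,-0.1225],[1,2.2,-5.5,0,-0.1225],[1,2.2,-5.5,0,-0.1225],[1,1.9,-5.5,0,-0.1225]],
  ],
  force=20,
)

```text
time_s: 1.1
tcp_pos: [0.4484, 0.1745, 0.2453]
eef_rot: [-180.0, 0.0, -80.4]
contact_force: [1.4, -0.9, -0.3]
gripper_width: 0.0876
gripper_force: 0.0
```

Call:
jog_arm(
  deltas=[
    [[1,0,0,0,0],[1,0,0,0,0],[1,0,0,0,0]],
  ],
)

```text
time_s: 1.48
tcp_pos: [0.4479, 0.1772, 0.2453]
eef_rot: [180.0, -0.0, -80.1]
contact_force: [-0.2, -0.0, -0.6]
gripper_width: 0.0877
gripper_force: 0.0
```

Run:
```python
from h import *
s=r.get_state();i=r.camera_info("wrist");a=r.capture("wrist");cv2.imwrite("pics/w1.png",a)
np.save("w1.npy",i["view"]);print(s["tcp_pos"],s["eef_rot"],s["joints"],{k:i[k] for k in i if k!="view"},np.linalg.inv(i["view"]).round(3).tolist())
print(proj("wrist",[.4483,.1757,.042],i))
```

```text
[0.44793459 0.17721576 0.24527197] [ 1.79993022e+02 -1.11446667e-03 -8.01073087e+01] [ 4.50458134e+01  2.05494692e+00 -2.28856016e+01 -3.42572365e-03
 -6.50657984e+01 -3.51516778e+01] {'fx': 286.0591891844662, 'fy': 286.0591891844662, 'cx': 320.8803234900267, 'cy': 194.9941078804787} [[-0.985, 0.165, 0.046, 0.459], [-0.171, -0.948, -0.268, 0.106], [-0.001, -0.272, 0.962, 0.383], [0.0, 0.0, 0.0, 1.0]]
[320.05082828 174.19574492]
```

View pics/w1.png

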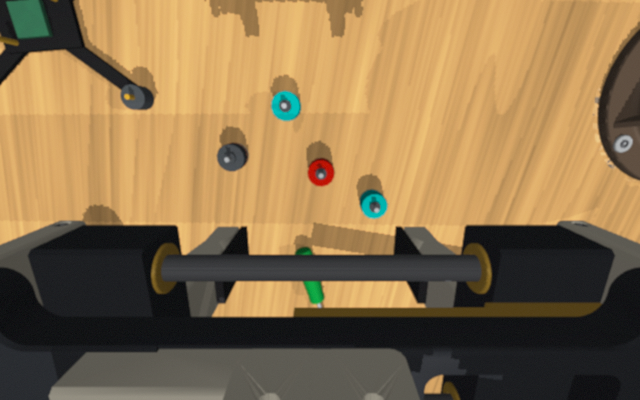

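Wrist view: red motor with its shaft at about (320,172), turquoise ones at (286,105) and (374,204), spare at (232,157). All clear of the fingers at this yaw. I check the V wing tips in clamp coordinates to decide between a bell grip and a shaft grip.

Run:
```python
from h import *
q=np.array([.551,-.1563,8.0241])
def back(n,v,z,i=None):
    s=least_squares(lambda p:proj(n,[*p,z],i)-v,[.5,0.]);return s.x
def toc(p): c,s=np.cos(q[2]),np.sin(q[2]);d=p-q[:2];return np.array([c*d[0]+s*d[1],-s*d[0]+c*d[1]])*1000
for n,v in [("side",(326.25,137.5)),("side",(348,141.25)),("scene",(250.5,208.5)),("scene",(267.5,202.5))]: print(n,toc(back(n,v,.040)).round(1))
a=cv2.imread("pics/w1.png");i=dict(r.camera_info("wrist"));i["view"]=np.load("w1.npy")
hsv=cv2.cvtColor(a,cv2.COLOR_BGR2HSV);m=((hsv[...,0]<8)|(hsv[...,0]>172))&(hsv[...,1]>170)&(hsv[...,2]>60);m[:,:280]=0;m[:,360:]=0;m[:140]=0;m[200:]=0
(cx,cy),rad=cv2.minEnclosingCircle(np.argwhere(m)[:,::-1].astype(np.float32));print(cx,cy,rad,back("wrist",(cx,cy),.022,i).round(4))
cv2.imwrite("pics/c1.png",cv2.resize(a[145:200,285:365],None,fx=8,fy=8,interpolation=2))
```

```text
side [ 27.8 -22.2]
side [26.5 20.4]
scene [ 29.9 -20.3]
scene [37.5 20.9]
320.73370361328125 171.837158203125 13.682239532470703 [0.4473 0.1766]
```

View pics/c1.png

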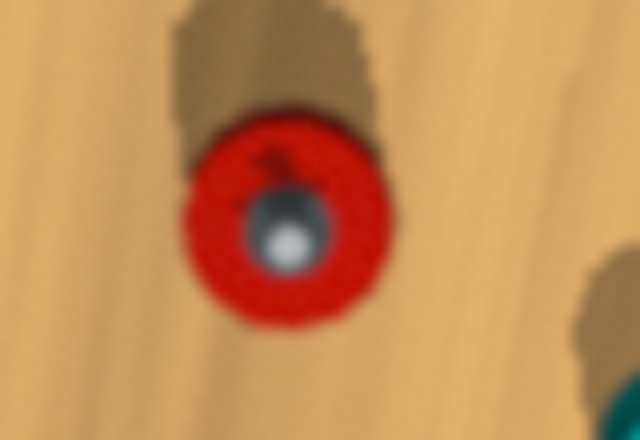

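The stop's wing tips lie at clamp x ≈ 27, y ≈ ±21, so fingers closing along clamp y at the bed (x −1…18) clear both jaw and stop, and I grip the bell. The motor is at (0.4475, 0.1767), red bell confirmed in the crop.

Call:
jog_arm(
  deltas=[
    [[0.4,-0.05,-0.05,-4,0],[0.4,0,0,-5,0],[0.4,0,0,-5,0],[0.4,0,0,-4,0],[0.4,0,0,-2.5,0],[0.4,0,0,-1.6,0],[0.4,0,0,0,0],[0.4,0,0,0,0]],
  ],
  force=20,
)

```text
time_s: 2.52
tcp_pos: [0.4478, 0.1767, 0.0248]
eef_rot: [-180.0, 0.0, -80.1]
contact_force: [-0.0, -0.1, -0.7]
gripper_width: 0.0615
gripper_force: 0.0
```

Call:
jog_arm(
  deltas=[
    [[-0.3,0,0,0,0],[-0.3,0,0,0,0],[-0.3,0,0,0,0],[-0.3,0,0,0,0],[-0.3,0,0,0,0],[-0.3,0,0,0,0]],
  ],
  force=20,
)

```text
time_s: 3.28
tcp_pos: [0.4478, 0.176, 0.0247]
eef_rot: [-180.0, 0.0, -80.2]
contact_force: [-1.7, -0.9, 5.9]
gripper_width: 0.0341
gripper_force: 20.0
```

Call:
jog_arm(
  deltas=[
    [[-0.3,0,0,3,0],[-0.3,0,0,5,0],[-0.3,0.7,-3,5,0],[-0.3,1.7,-5,4,0],[-0.3,1.7,-5.5,0,0],[-0.3,1.7,-5.5,0,0],[-0.3,1.7,-5.5,0,0],[-0.3,1.7,-5,0,0]],
  ],
)

```text
time_s: 4.28
tcp_pos: [0.5386, -0.1183, 0.1918]
eef_rot: [180.0, 0.0, -80.2]
contact_force: [1.2, 0.9, -1.2]
gripper_width: 0.0347
gripper_force: 20.0
```

Call:
jog_arm(
  deltas=[
    [[-0.3,1,-3,0,0],[-0.3,0,0,0,0],[-0.3,0,0,0,0],[-0.3,0,0,0,0],[-0.3,0,0,0,0]],
  ],
)

```text
time_s: 4.9
tcp_pos: [0.5486, -0.1455, 0.1923]
eef_rot: [-180.0, 0.0, -80.1]
contact_force: [0.4, 0.1, -1.4]
gripper_width: 0.0343
gripper_force: 20.0
```

Run:
```python
from h import *
s=r.get_state();i=r.camera_info("wrist");a=r.capture("wrist")
np.save("w2.npy",i["view"]);print(s["tcp_pos"],s["eef_rot"],s["gripper_width"],s["contact_force"])
q=np.array([.551,-.1563,8.0241])
for p in [(-.065,0,.089),(-.11,-.055,.014),(-.11,.055,.014),(.11,.055,.014),(.11,-.055,.014),(.0085,0,.014)]: print(p,proj("wrist",clampT(q,p),i).round(1))
cv2.imwrite("pics/w2r.png",a);cv2.imwrite("pics/w2.png",cv2.resize(a[0:300,120:520],(800,600),interpolation=2))
```

```text
[ 0.54861356 -0.14549408  0.19229506] [-1.79982660e+02  3.44676044e-03 -8.01305872e+01] 0.03431456916398642 [ 0.37768957  0.12328421 -1.37607157]
(-0.065, 0, 0.089) [319.3 108.6]
(-0.11, -0.055, 0.014) [265.7  63.6]
(-0.11, 0.055, 0.014) [373.9  63.8]
(0.11, 0.055, 0.014) [364.5 258.9]
(0.11, -0.055, 0.014) [274.8 258.7]
(0.0085, 0, 0.014) [319.7 177.8]
```

View pics/w2.png

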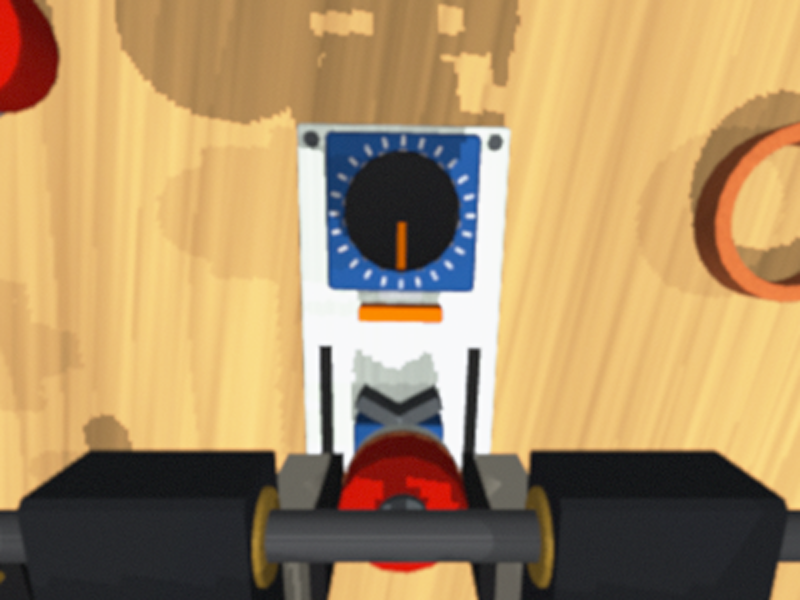

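Wrist view (crop 2×, offset 120,0): dial centre (401,211), dial-end corners (298,126) and (510,127), jaw front edge from (359,322) to (442,322), V tips (363,390) and (440,392) with apex (400,417). The motor is still held. I refit the clamp with these.

Run:
```python
from h import *
w=dict(r.camera_info("wrist"));w["view"]=np.load("w2.npy")
S=r.camera_info("scene");D=r.camera_info("side")
W=lambda x,y:(120+x/2,y/2)
PW=[((-.065,0,.089),W(401.5,211)),((-.11,-.055,.014),W(298,126)),((-.11,.055,.014),W(510,127)),((-.012,-.022,.038),W(359,322)),((-.012,.022,.038),W(442,322))]
P2=[(S,(-.065,0,.089),(230.25,171.5)),(D,(-.065,0,.089),(350.25,88.75)),
(S,(-.11,-.055,.014),(203.75,200.75)),(S,(.11,-.055,.014),(261.25,242.5)),(S,(.11,.055,.014),(300.25,220.75)),(D,(-.11,.055,.014),(377.5,110))]
fw=lambda q:np.concatenate([proj("",clampT(q,p),w)-v for p,v in PW])
f2=lambda q:np.concatenate([proj("",clampT(q,p),i)-v for i,p,v in P2])
for nm,f in (("wrist",fw),("fixed",f2),("both",lambda q:np.r_[fw(q),f2(q)])):
    s=least_squares(f,[.551,-.156,1.741]);q=s.x
    print(nm,q.round(4),np.degrees(q[2]).round(2),s.fun.round(1).tolist(),"bed",clampT(q,(.0085,0,.014)).round(4),"dial",clampT(q,(-.065,0,.082)).round(4))
b=lambda v,z:least_squares(lambda p:proj("",[*p,z],w)-v,[.5,0.]).x
for v in (W(363,390),W(440,392),W(400,417)):
    d=b(v,.040)-q[:2];c,s_=np.cos(q[2]),np.sin(q[2]);print("V",(1000*np.array([c*d[0]+s_*d[1],-s_*d[0]+c*d[1]])).round(1))
```

```text
wrist [ 0.5505 -0.158   1.7311] 99.18 [0.3, 1.0, -1.6, -1.7, 0.8, -0.8, -0.4, 0.5, 0.9, 1.0] bed [ 0.5492 -0.1496  0.014 ] dial [ 0.5609 -0.2222  0.082 ]
fixed [ 0.5524 -0.155   1.7185] 98.46 [-0.4, -1.0, -0.7, 1.2, -1.4, -0.8, -0.2, -0.3, 0.8, -0.4, 0.5, 0.9] bed [ 0.5511 -0.1466  0.014 ] dial [ 0.5619 -0.2193  0.082 ]
both [ 0.551  -0.1577  1.7257] 98.88 [0.0, 1.3, -1.6, -1.8, 0.8, -0.3, -0.9, 0.6, 0.4, 1.3, -0.5, -1.5, 0.2, 0.5, -1.5, -1.3, 0.1, -1.3, 0.7, -1.4, 1.2, 0.1] bed [ 0.5497 -0.1493  0.014 ] dial [ 0.5611 -0.222   0.082 ]
V [ 23.1 -18.9]
V [23.5 21.7]
V [37.7  0.8]
```

Call:
jog_arm(
  deltas=[
    [[-0.3,0.1,-0.25,0,-0.017],[-0.3,0,0,-4,0],[-0.3,0,0,-4,0],[-0.3,0,0,-3.5,0],[-0.3,0,0,-1.5,0],[-0.3,0,0,0,0],[-0.3,0,0,0,0]],
  ],
)

```text
time_s: 5.82
tcp_pos: [0.5507, -0.1488, 0.0635]
eef_rot: [-179.9, -0.0, -81.2]
contact_force: [-0.7, -0.1, -0.2]
gripper_width: 0.0345
gripper_force: 20.0
```

Call:
jog_arm(
  deltas=[
    [[-0.3,0,0,-1,0],[-0.3,0,0,-0.5,0],[-0.3,0,0,-0.3,0],[-0.3,0,0,-0.2,0],[-0.3,0,0,0,0],[-0.3,0,0,0,0]],
  ],
)

```text
time_s: 6.58
tcp_pos: [0.5498, -0.1488, 0.0422]
eef_rot: [-180.0, -0.0, -81.2]
contact_force: [0.8, -0.3, -0.4]
gripper_width: 0.0345
gripper_force: 20.0
```

Call:
jog_arm(
  deltas=[
    [[-0.3,0,0.06,-0.2,0],[-0.3,0,0,-0.1,0],[-0.3,0,0,0,0],[-0.3,0,0,0,0]],
  ],
)

```text
time_s: 7.08
tcp_pos: [0.5497, -0.1482, 0.0391]
eef_rot: [180.0, -0.0, -81.2]
contact_force: [-0.8, 0.1, -0.8]
gripper_width: 0.0342
gripper_force: 20.0
```

Run:
```python
from h import *
a=r.capture("side");b=r.capture("scene");s=r.get_state();print(s["tcp_pos"],s["contact_force"])
cv2.imwrite("pics/s3.png",np.hstack([cv2.resize(a[90:190,290:390],(400,400),interpolation=2),cv2.resize(b[160:260,200:300],(400,400),interpolation=2)]))
```

```text
[ 0.54967385 -0.14822082  0.03912142] [-0.36853871 -0.61678955 -1.22865686]
```

View pics/s3.png

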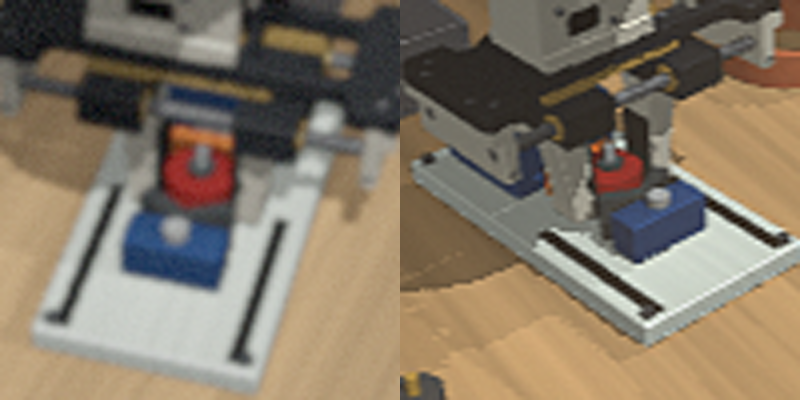

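The motor stands between jaw and V, upright, about to touch down. I lower a touch more and release.

Call:
jog_arm(
  deltas=[
    [[-0.3,0,0,-0.07,0],[-0.3,0,0,0,0],[-0.3,0,0,0,0]],
  ],
)

```text
time_s: 7.55
tcp_pos: [0.5498, -0.1482, 0.0387]
eef_rot: [-180.0, -0.0, -81.2]
contact_force: [-2.2, 0.6, 5.4]
gripper_width: 0.0345
gripper_force: 20.0
```

Call:
jog_arm(
  deltas=[
    [[0.1,0,0,0,0],[0.1,0,0,0,0],[0.1,0,0,0,0],[0.1,0,0,1,0],[0.1,0,0,3,0],[0.1,0,0,5,0],[0.1,0,0,3,0],[0.1,0,0,0,0]],
  ],
)

```text
time_s: 8.55
tcp_pos: [0.5514, -0.1483, 0.162]
eef_rot: [-179.7, -0.1, -81.2]
contact_force: [0.0, 0.3, -1.2]
gripper_width: 0.0483
gripper_force: 0.0
```

Run:
```python
from h import *
s=r.get_state();i=r.camera_info("wrist");a=r.capture("wrist");b=r.capture("scene")
np.save("w4.npy",i["view"]);print(s["tcp_pos"],s["eef_rot"],s["joints"].round(1) if hasattr(s["joints"],"round") else s["joints"])
cv2.imwrite("pics/s4.png",np.hstack([cv2.resize(a[40:240,220:420],(500,500),interpolation=2),cv2.resize(b[160:260,200:260],(300,500),interpolation=2)]))
```

```text
[ 0.55138136 -0.14827722  0.16204819] [-1.79653122e+02 -5.84038377e-02 -8.11528406e+01] [  4.6  14.6 -19.5   0.  -55.6   4.2]
```

View pics/s4.png

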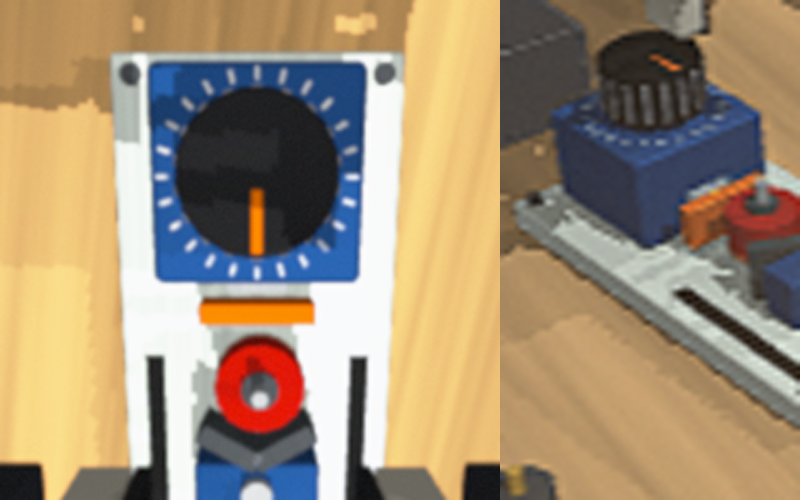

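The motor stands upright on the bed, clear of jaw and V, and the gripper has let go. Dial circle in the wrist crop (2.5×, offset 220,40): centre about (257,171); bell centre about (260,384). I refine the dial position from this nearer view.

Run:
```python
from h import *
w=dict(r.camera_info("wrist"));w["view"]=np.load("w4.npy")
W=lambda x,y:(220+x/2.5,40+y/2.5)
b=lambda v,z:least_squares(lambda p:proj("",[*p,z],w)-v,[.5,0.]).x
d=b(W(257,171),.089);m=b(W(260,384),.042);sh=b(W(260,400),.056);print("dial",d,"bell",m,"shaft",sh,np.linalg.norm(m-d),"V",[np.linalg.norm(b(W(*v),.04)-d).round(4) for v in ((258,450),(200,420),(314,425))])
```

```text
dial [ 0.56115138 -0.22343873] bell [ 0.54835671 -0.14912831] shaft [ 0.54808863 -0.14710797] 0.07540385672234734 V [np.float64(0.1025), np.float64(0.0928), np.float64(0.0948)]
```

Call:
jog_arm(
  deltas=[
    [[0.7,0.2,-1.5,0,0.175],[0.7,0.2,-1.5,0,0.175],[0.7,0.2,-1.5,0,0.175],[0.7,0.2,-1.5,0,0.175],[0.7,0.2,-1.45,0,0.175],[0.7,0.15,0,0,0.175],[0.7,0,0,0,0],[0.7,0,0,0,0]],
  ],
  force=50,
)

```text
time_s: 9.65
tcp_pos: [0.5607, -0.2225, 0.1577]
eef_rot: [180.0, 0.1, -21.2]
contact_force: [-0.9, -0.1, 0.9]
gripper_width: 0.0747
gripper_force: 0.0
```

Call:
jog_arm(
  deltas=[
    [[0.7,0,0,-2,0],[0.7,0,0,-2,0],[0.7,0,0,-1.5,0],[0.7,0,0,-0.5,0],[0.7,0,0,0,0],[0.7,0,0,0,0]],
  ],
)

```text
time_s: 10.4
tcp_pos: [0.5616, -0.2228, 0.0991]
eef_rot: [-180.0, -0.1, -21.0]
contact_force: [-0.1, 0.7, 0.5]
gripper_width: 0.0743
gripper_force: 0.0
```

Call:
jog_arm(
  deltas=[
    [[0.7,0,0,-0.8,0],[0.7,0,0,-0.6,0],[0.7,0,0,-0.2,0],[0.7,0,0,0,0],[0.7,0,0,0,0]],
  ],
)

```text
time_s: 11.02
tcp_pos: [0.5613, -0.2227, 0.0825]
eef_rot: [180.0, -0.0, -21.0]
contact_force: [-0.4, -0.4, -0.1]
gripper_width: 0.0742
gripper_force: 0.0
```

```bash
cat > m.py <<'E'
from plant import r
import numpy as np
s=r.get_state();print(round(s["time_s"],2),"yaw %.2f"%s["eef_rot"][2],"M",np.round(s["moment"],3),"F",np.round(s["contact_force"],1),"tcp",np.round(s["tcp_pos"],4),"w %.4f"%s["gripper_width"],"j6 %.1f t6 %.3f"%(s["joints"][5],s["joint_torque"][5]))
E
python3 m.py
```

```text
11.03 yaw -21.01 M [-0.024 -0.002 -0.011] F [-0.4 -0.4 -0.1] tcp [ 0.5613 -0.2227  0.0825] w 0.0742 j6 72.1 t6 -0.000
```

Call:
jog_arm(
  deltas=[
    [[-0.1,0,0,0,0],[-0.1,0,0,0,0],[-0.1,0,0,0,0],[-0.1,0,0,0,0],[-0.1,0,0,0,0],[-0.1,0,0,0,0]],
  ],
  force=50,
)

```text
time_s: 11.78
tcp_pos: [0.561, -0.2232, 0.0825]
eef_rot: [180.0, 0.0, -21.0]
contact_force: [-1.2, -5.3, 0.9]
gripper_width: 0.0476
gripper_force: 50.0
```

```bash
python3 m.py
```

```text
11.78 yaw -21.02 M [-1.901  0.515  0.016] F [-1.2 -5.3  0.9] tcp [ 0.561  -0.2232  0.0825] w 0.0476 j6 72.1 t6 -0.008
```

Call:
jog_arm(
  deltas=[
    [[-0.1,0,-0.05,0,-0.0654],[-0.1,0,0,0,0],[-0.1,0,0,0,0]],
  ],
)

```text
time_s: 12.15
tcp_pos: [0.561, -0.2232, 0.0825]
eef_rot: [180.0, 0.0, -24.7]
contact_force: [-2.5, -2.2, 4.5]
gripper_width: 0.0472
gripper_force: 50.0
```

```bash
python3 m.py
```

```text
12.15 yaw -24.67 M [-0.57   0.777  0.318] F [-2.5 -2.2  4.5] tcp [ 0.561  -0.2232  0.0825] w 0.0472 j6 68.5 t6 -0.366
```

Call:
jog_arm(
  deltas=[
    [[-0.1,0,0,0,-0.1309],[-0.1,0,0,0,0],[-0.1,0,0,0,0]],
  ],
)

```text
time_s: 12.52
tcp_pos: [0.5611, -0.223, 0.0825]
eef_rot: [-180.0, 0.0, -32.1]
contact_force: [-2.2, 1.7, 5.0]
gripper_width: 0.0474
gripper_force: 50.0
```

```bash
python3 m.py
```

```text
12.53 yaw -32.11 M [ 0.363  0.844 -0.353] F [-2.2  1.7  5. ] tcp [ 0.5611 -0.223   0.0825] w 0.0474 j6 61.1 t6 0.296
```

Call:
jog_arm(
  deltas=[
    [[-0.1,0,0,0,-0.1309],[-0.1,0,0,0,0],[-0.1,0,0,0,0]],
  ],
)

```text
time_s: 12.9
tcp_pos: [0.5613, -0.2229, 0.0825]
eef_rot: [-180.0, 0.0, -39.5]
contact_force: [-2.3, 2.9, 4.9]
gripper_width: 0.0472
gripper_force: 50.0
```

```bash
python3 m.py
```

```text
12.9 yaw -39.50 M [1.242 0.819 0.323] F [-2.3  2.9  4.9] tcp [ 0.5613 -0.2229  0.0825] w 0.0472 j6 53.7 t6 -0.332
```

Call:
jog_arm(
  deltas=[
    [[-0.1,0,0,0,-0.1309],[-0.1,0,0,0,0],[-0.1,0,0,0,0]],
  ],
)

```text
time_s: 13.28
tcp_pos: [0.5614, -0.2227, 0.0825]
eef_rot: [-179.9, 0.0, -47.1]
contact_force: [-1.7, 5.1, 5.4]
gripper_width: 0.0472
gripper_force: 50.0
```

```bash
python3 m.py
```

```text
13.28 yaw -47.09 M [ 1.538  0.689 -0.372] F [-1.7  5.1  5.4] tcp [ 0.5614 -0.2227  0.0825] w 0.0472 j6 46.1 t6 0.329
```

```bash
cat > m.py <<'E'
from plant import r
import numpy as np,cv2,sys
L=[]
for k in range(4):
    s=r.get_state();L.append([s["moment"][2],s["joint_torque"][5],s["eef_rot"][2]])
    a=r.capture("side")
cv2.imwrite(f"pics/t{sys.argv[1]}.png",a)
m=np.mean(L,0);print(round(s["time_s"],2),"Mz %.3f t6 %.3f yaw %.2f"%tuple(m),"F",np.round(s["contact_force"],1),"w %.4f"%s["gripper_width"])
E
python3 m.py 1.75
```

```text
13.43 Mz -0.338 t6 0.349 yaw -47.08 F [-1.5  4.1  4.9] w 0.0472
```

Call:
jog_arm(
  deltas=[
    [[-0.1,0,0,0,-0.1309],[-0.1,0,0,0,0],[-0.1,0,0,0,0]],
  ],
)

```text
time_s: 13.85
tcp_pos: [0.5616, -0.2226, 0.0825]
eef_rot: [-179.9, -0.0, -54.5]
contact_force: [-1.4, 6.0, 5.0]
gripper_width: 0.047
gripper_force: 50.0
```

```bash
python3 m.py 2.25
```

```text
14.0 Mz 0.321 t6 -0.355 yaw -54.51 F [-0.9  4.9  5.1] w 0.0474
```

Call:
jog_arm(
  deltas=[
    [[-0.1,0,0,0,-0.1309],[-0.1,0,0,0,0],[-0.1,0,0,0,0]],
  ],
)

```text
time_s: 14.42
tcp_pos: [0.5618, -0.2225, 0.0825]
eef_rot: [-179.9, 0.0, -62.1]
contact_force: [-0.6, 6.1, 5.0]
gripper_width: 0.0468
gripper_force: 50.0
```

```bash
python3 m.py 2.75
```

```text
14.57 Mz -0.303 t6 0.346 yaw -62.10 F [-0.7  5.1  4.6] w 0.0474
```

Call:
jog_arm(
  deltas=[
    [[-0.1,0,0,0,-0.1309],[-0.1,0,0,0,0],[-0.1,0,0,0,0]],
  ],
)

```text
time_s: 15.0
tcp_pos: [0.562, -0.2224, 0.0825]
eef_rot: [-179.9, 0.0, -69.5]
contact_force: [0.4, 6.4, 3.9]
gripper_width: 0.0474
gripper_force: 50.0
```

```bash
python3 m.py 3.25
```

```text
15.15 Mz 0.345 t6 -0.350 yaw -69.51 F [0.1 5.6 4.8] w 0.0475
```

Call:
jog_arm(
  deltas=[
    [[-0.1,0,0,0,-0.1309],[-0.1,0,0,0,0],[-0.1,0,0,0,0]],
  ],
)

```text
time_s: 15.58
tcp_pos: [0.5622, -0.2223, 0.0825]
eef_rot: [-179.9, 0.0, -77.1]
contact_force: [0.9, 6.3, 4.2]
gripper_width: 0.0474
gripper_force: 50.0
```

```bash
python3 m.py 3.75
```

```text
15.72 Mz -0.340 t6 0.346 yaw -77.09 F [0.3 6.9 4.3] w 0.0474
```

Call:
jog_arm(
  deltas=[
    [[-0.1,0,0,0,-0.1309],[-0.1,0,0,0,0],[-0.1,0,0,0,0]],
  ],
)

```text
time_s: 16.15
tcp_pos: [0.5624, -0.2223, 0.0825]
eef_rot: [-179.9, 0.0, -84.5]
contact_force: [1.1, 5.9, 3.0]
gripper_width: 0.0472
gripper_force: 50.0
```

```bash
python3 m.py 4.25
```

```text
16.3 Mz 0.343 t6 -0.350 yaw -84.51 F [0.9 7.1 3.5] w 0.0471
```

Call:
jog_arm(
  deltas=[
    [[-0.1,0,0,0,-0.1309],[-0.1,0,0,0,0],[-0.1,0,0,0,0]],
  ],
)

```text
time_s: 16.73
tcp_pos: [0.5627, -0.2223, 0.0825]
eef_rot: [-179.8, 0.1, -92.1]
contact_force: [2.3, 6.6, 2.0]
gripper_width: 0.0472
gripper_force: 50.0
```

```bash
python3 m.py 4.75
```

```text
16.88 Mz -0.345 t6 0.346 yaw -92.08 F [2.  7.3 2.9] w 0.0473
```

Call:
jog_arm(
  deltas=[
    [[-0.1,0,0,0,-0.1309],[-0.1,0,0,0,0],[-0.1,0,0,0,0]],
  ],
)

```text
time_s: 17.3
tcp_pos: [0.5629, -0.2223, 0.0825]
eef_rot: [-179.8, 0.1, -99.5]
contact_force: [2.2, 6.2, 1.8]
gripper_width: 0.0472
gripper_force: 50.0
```

```bash
python3 m.py 5.25
```

```text
17.45 Mz 0.343 t6 -0.365 yaw -99.50 F [2.1 5.8 1.5] w 0.0470
```

Call:
jog_arm(
  deltas=[
    [[-0.1,0,0,0,-0.1309],[-0.1,0,0,0,0],[-0.1,0,0,0,0]],
  ],
)

```text
time_s: 17.88
tcp_pos: [0.5631, -0.2223, 0.0826]
eef_rot: [-179.8, 0.1, -107.1]
contact_force: [3.8, 6.5, 1.5]
gripper_width: 0.047
gripper_force: 50.0
```

```bash
python3 m.py 5.75
```

```text
18.02 Mz -0.326 t6 0.306 yaw -107.07 F [2.8 6.  1.1] w 0.0475
```

The wrist-joint torque is clean: ±0.35 baseline, with an excess of 0.015 at 5.25 and 0.040 at 5.75 clicks. So bearing starts at about click 5 and the target is detent 8.

Call:
jog_arm(
  deltas=[
    [[-0.1,0,0,0,-0.1309],[-0.1,0,0,0,0],[-0.1,0,0,0,0]],
  ],
)

```text
time_s: 18.45
tcp_pos: [0.5633, -0.2224, 0.0826]
eef_rot: [-179.8, 0.1, -114.5]
contact_force: [3.1, 5.8, 0.5]
gripper_width: 0.0473
gripper_force: 50.0
```

```bash
python3 m.py 6.25
```

```text
18.6 Mz 0.380 t6 -0.411 yaw -114.49 F [3.7 4.4 0.5] w 0.0475
```

Call:
jog_arm(
  deltas=[
    [[-0.1,0,0,0,-0.1309],[-0.1,0,0,0,0],[-0.1,0,0,0,0]],
  ],
)

```text
time_s: 19.02
tcp_pos: [0.5636, -0.2225, 0.0826]
eef_rot: [-179.8, 0.2, -122.1]
contact_force: [4.8, 4.7, 0.1]
gripper_width: 0.0472
gripper_force: 50.0
```

```bash
python3 m.py 6.75
```

```text
19.18 Mz -0.244 t6 0.259 yaw -122.06 F [ 4.7  4.5 -0.2] w 0.0471
```

Call:
jog_arm(
  deltas=[
    [[-0.1,0,0,0,-0.1309],[-0.1,0,0,0,0],[-0.1,0,0,0,0]],
  ],
)

```text
time_s: 19.6
tcp_pos: [0.5637, -0.2226, 0.0826]
eef_rot: [-179.8, 0.2, -129.5]
contact_force: [5.0, 2.8, -0.9]
gripper_width: 0.0469
gripper_force: 50.0
```

```bash
python3 m.py 7.25
```

```text
19.75 Mz 0.438 t6 -0.458 yaw -129.48 F [ 4.5  3.4 -1.3] w 0.0471
```

Excess ramps 0.047 N m per click from click 4.94, so detent 8 it is: 11.25° more, then release and rise.

Call:
jog_arm(
  deltas=[
    [[-0.1,0,0,0,-0.0982],[-0.1,0,0,0,-0.0982],[-0.1,0,0,0,0],[-0.1,0,0,0,0]],
  ],
)

```text
time_s: 20.3
tcp_pos: [0.5639, -0.2229, 0.0826]
eef_rot: [-179.8, 0.2, -140.8]
contact_force: [6.2, 2.4, -2.0]
gripper_width: 0.0473
gripper_force: 50.0
```

```bash
python3 m.py 8
```

```text
20.45 Mz 0.117 t6 -0.110 yaw -140.77 F [ 5.3  1.7 -2.2] w 0.0475
```

Call:
jog_arm(
  deltas=[
    [[0.7,0,0,0,0],[0.7,0,0,0,0],[0.7,0,0,0,0],[0.7,0,0,0,0],[0.7,0,0,1,0],[0.7,0,0,3,0],[0.7,0,0,5,0],[0.7,0,0,4,0]],
  ],
)

```text
time_s: 21.5
tcp_pos: [0.5614, -0.2234, 0.2152]
eef_rot: [-179.9, 0.1, -141.0]
contact_force: [1.1, -1.4, -0.0]
gripper_width: 0.0747
gripper_force: 0.0
```

Call:
jog_arm(
  deltas=[
    [[0.7,0,0,0,0.18],[0.7,0,0,0,0.18],[0.7,0,0,0,0.18],[0.7,0,0,0,0.18],[0.7,0,0,0,0.18],[0.7,0,0,0,0.15],[0.7,0,0,0,0],[0.7,0,0,0,0]],
  ],
)

```text
time_s: 22.5
tcp_pos: [0.5611, -0.2232, 0.2128]
eef_rot: [-180.0, -0.0, -81.0]
contact_force: [-0.3, 0.5, -0.7]
gripper_width: 0.0743
gripper_force: 0.0
```

Run:
```python
from h import *
s=r.get_state();a=r.capture("wrist");b=r.capture("scene");print(s["tcp_pos"],s["eef_rot"],s["gripper_width"],s["time_s"])
cv2.imwrite("pics/s5.png",np.hstack([cv2.resize(a[0:300,170:470],(500,500),interpolation=2),cv2.resize(b[160:260,200:260],(300,500),interpolation=2)]))
```

```text
[ 0.56114908 -0.2232432   0.21280961] [-1.79976138e+02 -7.01523213e-03 -8.10428932e+01] 0.07427787691171855 22.5
```

View pics/s5.png

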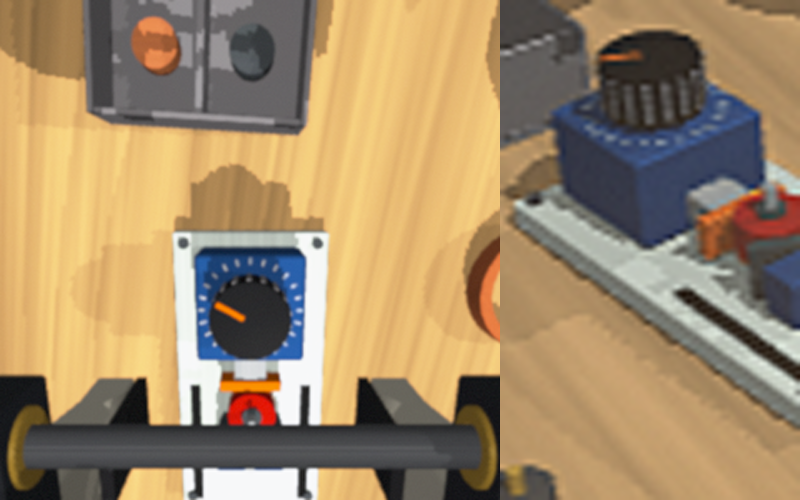

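The dial line has gone from pointing at the jaw to about 120° clockwise, which is 8 clicks. The jaw is out against the upright motor in the V, and the gripper is clear.

```bash
python3 -c "
from plant import r
print(r.close_job())"
```

```text
the job is handed in; nothing more can be done
None
```

The job is handed in at about 22.5 s: the red motor stands upright in the V stop, and the jaw began to bear on it at about click 5. I stopped the dial three clicks later, at click 8, and let go; the spare was not touched.

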